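# Release the filter cassette of a frame warmer with the pin tool and put it in the basket

### The job

Move the spectacle case well clear of the frame warmer's filter slide, then take the pin tool, hold the recessed release button under the deck slot down with it, and so push the filter cassette out as far as the slot lets the pin go. Put the tool back upright in its stand, draw the cassette out by its front lip, keeping it level, and set it flat on the desk. Let go, take it again by its two long sides and lay it flat, right way up, in the basket's empty compartment, leaving everything else in its place.

Things in the scene. Friction and masses are not known exactly. Their poses are not given: they have to be found in the camera images.
- warmer: Fixed cream frame warmer, 215 (its x) x 140 (y) x 120 mm high, front facing its -x; origin on its underside, 95 mm behind its front face. The front 125 mm (x -95 to +30) is a low deck, 38 mm high; behind it the blower body is 120 mm high. The cassette sits in a slide under the deck (floor 4 mm above the desk, channel 60 mm wide) and comes out straight along -x through the front face at x = -95 mm
- slot (a point): Point on the deck's top (38 mm above the desk), straight above the closed cassette's release button; axes as the warmer. It is in a slot in the deck, open from above, 13 mm wide, 60 mm long, running along the warmer's x from 11 mm behind (+x) this point to 49 mm in front: from here the pin can travel 46 mm along -x until it meets the slot's end
- path (a point): Point on the desk 75 mm in front of the warmer's front face on the slide's centre line: the middle of the ground the drawn-out cassette needs; axes as the warmer
- cassette: Loose grey filter cassette, 0.12 to 0.22 kg: body 130 (x) x 56 (y) x 18 mm thick with a front plate 10 x 64 x 34 mm high at its -x end, whose top 16 mm stands above the body as a pull lip. Origin: underside, middle of the 130 mm body; -x points out of the slide. It balances 10 mm in front of the origin. Closed: origin at x -31, z 4 mm in the warmer's frame, plate against the deck's face; caught until released
- lip (a point): Middle of the top edge of the front plate (70 mm in front of the cassette's origin, 34 mm above its underside); axes as the cassette. The plate is 10 mm thick along x; it can be gripped from above, fingers before and behind it, once the cassette stands out: pushed to the slot's end it leaves about 42 mm between plate and deck face
- button_top (a point): Centre of the top of the steel release button, 9.5 mm square, in an 11 mm square hole of the cassette, 6 mm below the cassette's top and 22 mm below the deck's top. It goes 5.5 mm down; the spring takes 2 N at first, 5 N at the bottom, then a firm stop. Down 3 mm or more the catch is free. The pin, 11 mm deep in the hole, pushes the cassette along by the hole's edge
- button (a joint): Travel of the release button in m: 0 up, 0.0055 fully down
- pintool: Loose pin tool, 110 mm long, 70 g: steel pin 5 mm thick, 45 mm long, below a round ringed aluminium handle 20 mm thick, 65 mm long. Origin at the pin's tip, z along the tool towards the handle. It stands pin down in one hole of the stand, the handle's shoulder on the stand's top
- handle (a point): Point on the pin tool's axis 73 mm above its tip, 28 mm above the handle's shoulder: a good place to grip
- stand: Fixed wooden tool stand, 110 (its x) x 56 (y) x 50 mm high, origin at the centre of its underside; two upright 15 mm through holes at x = -30 and +30 mm, y = 0. One holds the pin tool, the other the screwdriver
- driver: Loose black screwdriver standing in the stand's other hole, handle 25 to 28 mm thick, 60 mm long; origin at its tip, z up. To be left alone
- case: Loose dark spectacle case with rounded edges, 150 (its y) x 58 (x) x 36 mm high, 0.13 kg, origin at the centre of its underside. It lies across the slide's way in front of the warmer. The desk around world x 0.66, y -0.04 (beyond the stand, between basket and slide) is bare and a good place for it
- basket: Fixed white basket, 312 (its x) x 178 (y) x 45 mm high, walls and floor 4 mm, origin at the centre of its underside. A 45 mm wall across the middle parts it into two compartments, each 150 (x) x 170 mm (y) inside; the far (+x) one holds spectacles, the near (-x) one is empty
- compartment (a point): Centre of the empty compartment's floor (4 mm above the desk), axes as the basket. The cassette fits in with its long side along the basket's y, either way round
- specsA: Folded steel spectacles at the far side of the desk, 124 x 22 x 40 mm, to be left alone; origin at the underside
- specsB: Folded dark red spectacles near the robot, 124 x 22 x 40 mm, to be left alone; origin at the underside
- screwdish: Small steel dish at the far side, 60 mm across, 22 mm high, to be left alone; origin at the centre of its underside
- lensbox: Two flat lens boxes stacked, 75 x 75 x 44 mm, near the robot on the right, to be left alone; origin at the centre of the underside
Mind the look-alikes: they are no part of the job. What is shaped like the case but purple or turquoise is not meant.

How it is judged:
On the way, in this order (a step that is already met when the one before it is completed fails the run):
1. the spectacle case is moved well clear of the slide and let go (horizontal distance between case and path above 0.09 m and height (world z) of case below 0.005 m and angle between case's own z axis and vertical below 0.1 rad and contact force between the fingers and case below 0.1 N), for 0.1 s.
2. the pin tool holds the button down while the cassette is pushed out at least 25 mm (value of joint button above 0.003 m and contact force between pintool and cassette above 0.5 N and x of cassette in the frame of warmer between -0.09 and -0.056 m), for 0.05 s.
3. the cassette is drawn right out, set flat on the desk and let go (x of cassette in the frame of warmer below -0.162 m and height (world z) of cassette below 0.003 m and angle between cassette's own z axis and vertical below 0.06 rad and contact force between the fingers and cassette below 0.1 N), for 0.15 s.
At the end, for the whole second after the job is handed in: Cassette at rest, flat (3 degrees) and right way up on the floor of the empty near compartment, within 50 mm of its centre; pin tool upright in the stand, shoulder down within 5 mm; spectacle case lying on the desk, its middle over 90 mm from the middle of the slide's path (z of cassette in the frame of basket below 0.008 m and angle between cassette's own z axis and vertical below 0.06 rad and horizontal distance between cassette and compartment below 0.05 m and linear speed of each of cassette, pintool below 0.02 m/s and horizontal distance between pintool and stand below 0.042 m and angle between pintool's own z axis and vertical below 0.15 rad and height (world z) of pintool below 0.01 m and horizontal distance between case and path above 0.09 m and height (world z) of case below 0.005 m and angle between case's own z axis and vertical below 0.1 rad); the robot touches nothing.
It fails at once if the cassette is tipped more than 20 degrees, spilling its dust (angle between cassette's own z axis and vertical above 0.35 rad).
It fails at once if another thing on the desk is moved (distance of any of driver, specsA, specsB, screwdish, lensbox from where it was at the start of the episode above 0.03 m).
It also fails if it takes over 72 s, if anything falls off the work surface, if the arm or the gripper's body presses on something with over 40 N, if the wrist force passes 120 N, or if a joint passes its speed limit or range.

### The arm

A 6-joint arm with a two-finger parallel gripper is mounted at the origin on the work surface. World frame = base frame: x ahead of the robot, y to its left, z up, the work surface at z = 0. Lengths are in m, angles in rad, forces in N, time in s.
With the tool pointing down it reaches from about 0.35 to 0.925 m from the base axis. Payload 6.4 kg.
Tool frame: the origin (TCP) lies where the fingers leave the gripper's body, on its centre line; the fingertips stand 73 mm ahead of it and the grasp point (between the pads) lies 54 mm ahead of it; z points along the fingers, y is the line along which they close (so a half turn about z gives the same grasp; the last joint's range is limited). The gripper opens to 85 mm and grips with 20 to 120 N. Pads are 22 mm wide; open, the fingers measure 114 mm over their backs; the gripper's body (76 mm by 85 mm) begins 54 mm behind the grasp point. The pads swing forward as they close: fully open they stand 13 mm farther back than shut.
Start: joints at [-1.469, 0.245, 1.558, -0, 1.339, -0.174], TCP at [0.177, -0.625, 0.304] pointing down, gripper open.
Joint ranges: [-3.13, 3.13], [-1.02, 2.26], [0.13, 2.54], [-0.95, 4.09], [0.21, 2.88], [-2.74, 2.74]. Speed limits (rad/s): [2.57, 2.57, 3.14, 3.14, 3.14, 3.14].

### API

Orientations are given as a unit quaternion [x, y, z, w].
In Python, from station import * gives the robot as it stands.
- The arm moves only by the tool move_arm, never from a script. Its argument "commands" is a list of rows, each an object with "delta_pos": the shift along the world's x, y, z in cm, a list of three; "turn": the turn, a rotation vector about the world's x, y, z in degrees, a list of three; "fingers": the closure in counts, from 0 (fully open) to 255 (shut). A call has 1 to 12 rows; each row is the pose to reach, as a shift and turn from the pose commanded when the call began; what a row does not reach only later rows make up. A row lasts 1/10 s, in which the tool goes at most 50 mm and 8.59 degrees, less where a joint would pass 70% of its speed; a pose out of reach is approached as far as the arm can. A call with a gripper value outside its range is refused whole. The fingers move at their own pace and stop on an object; "squeeze" is the grip in N (left out, the last holds). Time passes only in rows, so rows that repeat a pose let the fingers close. It gives the time, the measured TCP pose, the force, the opening and the grip force at its end, in the units of the state.
- sense(): the state, without advancing time (a new reading comes with each control period).
- snapshot(name): name is "side" or "top" or "wrist"; returns a dict with "color" (400x640x3 uint8, red, green, blue), "range_z" (400x640 float32, m along the optical axis (not along the pixel's ray), 0 where there is no reading), "fx", "fy", "cx", "cy" (pixels), "view" (4x4, takes a point from world to camera coordinates); the wrist camera has in their place "mount" (4x4, takes a point from camera to tool coordinates, whose origin is the TCP and whose axes are the flange's). Camera axes: x right, y down, z forward; pixel columns grow to the right and rows downward; lengths in m; the calibration is good to about 2 mm. A picture is of the moment at which its call begins: read the wrist's pose just before it.
- job_done(): hands the job in; it is judged then, once.
Trained networks look in a picture, given as the dict that the camera call returned (one of the last four; its "shot" number tells which), for a name from the list of things; names that differ only in an ending like _2 or _b are one class to them, and where a whole thing is asked for, a point or a joint stands for the part that bears it (a point fixed in the world has none). Each returns a list of dicts, best first, with "conf" (0 to 1); they miss things now and then, are a little off and sometimes report something else, mostly with a low value. They report only what shows in the picture. A call takes as long as a camera call. They do not tell look-alikes from the thing itself.
- masks_of(target, picture): "region" (400x640 bool, what is visible of it) and "uv" ([column, row] in pixels, amid what is visible of it).
- pinpoint(target, picture): "uv" ([column, row] in pixels: a listed point, or the origin of a listed thing).
The state is a dict: "clock": time; "qpos": joint angles; "qvel": joint speeds; "tau": joint torques, N m; "tool_pos": TCP position; "tool_rot": TCP orientation; "contact_force": force on the tool from outside, world axes, zero at the start; "moment": the same for the moment, N m; "opening": finger opening in m; "grip_force": force on a finger pad.
Only numpy, scipy, OpenCV 4.12 (cv2) and the standard library are available. Lean on these libraries where they do the work, as an engineer would, in place of code of your own. Each camera call takes 0.05 s, during which the arm holds its last target. There are 200 camera calls.

## Working session

There is one attempt and no reset: what is moved stays moved. The work goes in short steps, Python scripts to look and compute and a tool call to move; the robot and the scene stay as the last step left them, time stands still between calls to the robot, and variables do not carry over. Pictures are saved under pics/ and viewed, at most 10 in all, crops included, and the job is handed in when it is done.

Besides the shell and the picture viewer there is one more tool, called after "Call:" as a command line: name --argument value ..., lists and objects as JSON in quotes. move_arm: Moves the arm, as the interface text tells. Its arguments: {"type":"object","properties":{"commands":{"type":"array","items":{"type":"object","properties":{"delta_pos":{"type":"array","items":{"type":"number"}},"turn":{"type":"array","items":{"type":"number"}},"fingers":{"type":"number"}}}},"squeeze":{"type":"number"}},"required":["commands"]}

```bash
ls; mkdir -p pics
cat > h.py <<'E'
from station import *
import numpy as np, cv2
from scipy.spatial.transform import Rotation as R
def cam2world(p, s=None):
    if 'view' in p: return np.linalg.inv(p['view'])
    T=np.eye(4); T[:3,:3]=R.from_quat(s['tool_rot']).as_matrix(); T[:3,3]=s['tool_pos']
    return T@p['mount']
def cloud(p,s=None):
    z=p['range_z']; v,u=np.mgrid[0:400,0:640]
    c=np.stack([(u-p['cx'])/p['fx']*z,(v-p['cy'])/p['fy']*z,z,np.ones_like(z)],-1)
    return (c@cam2world(p,s).T)[...,:3]
def ray(p,uv,h,s=None):
    T=cam2world(p,s); d=T[:3,:3]@np.array([(uv[0]-p['cx'])/p['fx'],(uv[1]-p['cy'])/p['fy'],1])
    return T[:3,3]+d*(h-T[2,3])/d[2]
def save(p,n,box=None,k=1):
    im=p['color'][...,::-1]
    if box: im=im[box[1]:box[3],box[0]:box[2]]
    cv2.imwrite('pics/'+n,cv2.resize(im,None,fx=k,fy=k,interpolation=cv2.INTER_CUBIC))
E
python3 - <<'E'
from h import *
p=snapshot('top'); save(p,'top.png')
np.save('top.npy',p,allow_pickle=True)
C=cloud(p)
for n in ['warmer','case','cassette','pintool','stand','driver','basket','specsA','specsB','lensbox','screwdish']:
    for m in masks_of(n,p)[:3]:
        q=C[m['region']&(p['range_z']>0)]
        print(n,round(m['conf'],2),np.round(m['uv']),np.round(np.median(q,0),3),'zmax',np.round(np.percentile(q[:,2],98),3),np.round(cv2.minAreaRect(q[:,:2].astype(np.float32)*1000),0) if 0 else [np.round(x,3) for x in cv2.minAreaRect((q[:,:2]).astype(np.float32))])
for n in ['slot','path','lip','compartment','handle']:
    h={'slot':.038,'path':0,'lip':.038,'compartment':.004,'handle':.078}[n]
    for m in pinpoint(n,p)[:2]: print(n,round(m['conf'],2),np.round(m['uv']),np.round(ray(p,m['uv'],h),3))
print(sense()['tool_rot'])
E
```

```text
pics
warmer 0.72 [200. 147.] [0.616 0.404 0.043] zmax 0.124 [array([0.616, 0.391]), array([0.217, 0.144]), np.float64(76.473)]
case 0.95 [216. 298.] [0.212 0.362 0.035] zmax 0.04 [array([0.212, 0.364]), array([0.149, 0.056]), np.float64(20.322)]
case 0.78 [276. 166.] [0.562 0.206 0.034] zmax 0.04 [array([0.568, 0.211]), array([0.159, 0.066]), np.float64(2.817)]
case 0.64 [166. 224.] [0.409 0.504 0.034] zmax 0.04 [array([0.411, 0.514]), array([0.163, 0.062]), np.float64(89.125)]
cassette 0.58 [247. 156.] [0.602 0.285 0.03 ] zmax 0.041 [array([0.609, 0.308]), array([0.092, 0.058]), np.float64(57.145)]
pintool 0.51 [276. 168.] [0.56  0.207 0.035] zmax 0.04 [array([0.564, 0.21 ]), array([0.15 , 0.061]), np.float64(5.045)]
pintool 0.49 [386. 215.] [ 0.435 -0.087  0.107] zmax 0.117 [array([ 0.438, -0.093]), array([0.025, 0.03 ]), np.float64(0.454)]
stand 0.97 [382. 204.] [ 0.46  -0.079  0.049] zmax 0.108 [array([ 0.468, -0.088]), array([0.12 , 0.072]), np.float64(7.2)]
driver 0.67 [382. 188.] [ 0.492 -0.077  0.108] zmax 0.114 [array([ 0.494, -0.079]), array([0.024, 0.025]), np.float64(64.2
[... 179 characters left out ...]
 0.042 [array([0.763, 0.106]), array([0.023, 0.119]), np.float64(51.643)]
specsB 0.73 [244. 232.] [0.398 0.29  0.024] zmax 0.042 [array([0.389, 0.294]), array([0.029, 0.125]), np.float64(70.651)]
lensbox 0.84 [422. 247.] [ 0.346 -0.192  0.044] zmax 0.049 [array([ 0.346, -0.2  ]), array([0.079, 0.088]), np.float64(14.722)]
screwdish 0.91 [388.  98.] [ 0.764 -0.111  0.014] zmax 0.025 [array([ 0.764, -0.11 ]), array([0.057, 0.064]), np.float64(87.319)]
slot 0.8 [220. 154.] [0.607 0.354 0.038]
lip 0.63 [244. 161.] [0.587 0.287 0.038]
compartment 0.81 [454. 163.] [ 0.582 -0.295  0.004]
handle 0.47 [387. 215.] [ 0.433 -0.094  0.078]
[ 9.90503986e-01  1.37484010e-01 -1.14345217e-05  2.18531087e-05]
```

View pics/top.png

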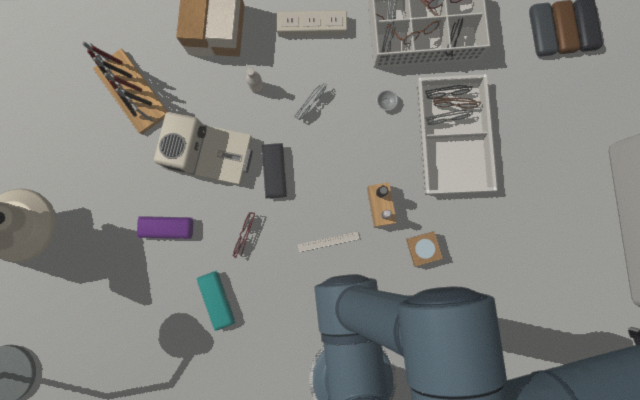

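```bash
cat > rects.py <<'E'
from h import *
def rect(q):
    c,(w,h),a=cv2.minAreaRect((q[:,:2]*1000).astype(np.float32))
    if w<h: w,h,a=h,w,a+90
    return np.round(c,1),np.round((w,h),1),round((a+90)%180-90,1)
E
python3 - <<'E'
from rects import *
p=np.load('top.npy',allow_pickle=True).item(); C=cloud(p)
save(p,'crop1.png',(150,90,300,210),5)
def box(x0,x1,y0,y1,z0,z1):
    m=(C[...,0]>x0)&(C[...,0]<x1)&(C[...,1]>y0)&(C[...,1]<y1)&(C[...,2]>z0)&(C[...,2]<z1)&(p['range_z']>0)
    m=cv2.morphologyEx(m.astype(np.uint8),cv2.MORPH_OPEN,np.ones((3,3)))>0
    return C[m]
print('case',rect(box(.45,.68,.15,.255,.031,.045)))
print('deck',rect(box(.5,.72,.26,.5,.034,.043)))
print('blower',rect(box(.5,.75,.26,.55,.112,.13)))
print('basket rim',rect(box(.45,.85,-.45,-.15,.04,.055)))
print('stand top',rect(box(.38,.56,-.16,0,.044,.056)))
print('handles',rect(box(.38,.47,-.16,0,.1,.13)),rect(box(.47,.56,-.16,0,.1,.13)))
E
```

```text
case (array([564.3, 208.3]), array([143. ,  52.2]), 3.5)
deck (array([606.4, 343.3]), array([140.1, 138.6]), -12.9)
blower (array([631.1, 452.5]), array([138.1,  88.5]), -12.0)
basket rim (array([ 656.8, -290.5]), array([324. , 190.4]), 2.0)
stand top (array([465.2, -84.1]), array([110.3,  57.4]), 9.3)
handles (array([435.2, -88. ]), array([16. , 15.4]), -6.0) (array([494.2, -78.7]), array([23. , 21.5]), -87.9)
```

View pics/crop1.png

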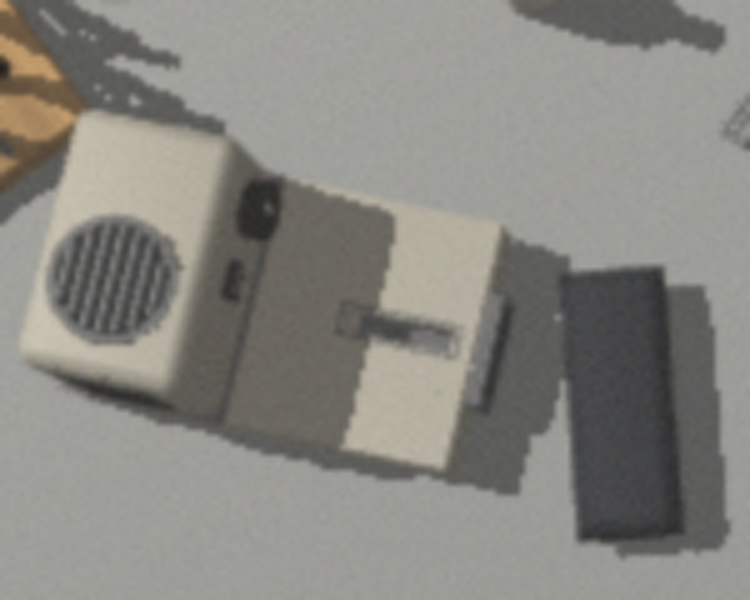

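Candidates for the case are purple (166,228), turquoise (216,300) and dark (276,170). The crop confirms the dark one: it is the right colour and lies across the slide's way in front of the warmer plate.

Call:
move_arm --commands '[{"delta_pos": [38.7,83.2,-6],"turn": [0,0,-12],"fingers": 0},{"delta_pos": [38.7,83.2,-6],"turn": [0,0,-12],"fingers": 0},{"delta_pos": [38.7,83.2,-6],"turn": [0,0,-12],"fingers": 0},{"delta_pos": [38.7,83.2,-6],"turn": [0,0,-12],"fingers": 0},{"delta_pos": [38.7,83.2,-6],"turn": [0,0,-12],"fingers": 0},{"delta_pos": [38.7,83.2,-6],"turn": [0,0,-12],"fingers": 0},{"delta_pos": [38.7,83.2,-6],"turn": [0,0,-12],"fingers": 0},{"delta_pos": [38.7,83.2,-6],"turn": [0,0,-12],"fingers": 0},{"delta_pos": [38.7,83.2,-6],"turn": [0,0,-12],"fingers": 0},{"delta_pos": [38.7,83.2,-6],"turn": [0,0,-12],"fingers": 0},{"delta_pos": [38.7,83.2,-6],"turn": [0,0,-12],"fingers": 0},{"delta_pos": [38.7,83.2,-6],"turn": [0,0,-12],"fingers": 0}]'

```text
clock: 2.05
tool_pos: [0.4301, -0.0806, 0.2652]
tool_rot: [0.999, 0.033, 0.001, 0.0]
contact_force: [1.6, 0.1, -0.8]
opening: 0.0852
grip_force: 0.0
```

Call:
move_arm --commands '[{"delta_pos": [0,0,0],"turn": [0,0,0],"fingers": 0}]'

```text
clock: 2.15
tool_pos: [0.4305, -0.0777, 0.2644]
tool_rot: [0.999, 0.038, -0.0, -0.001]
contact_force: [-0.8, 0.3, 0.6]
opening: 0.0854
grip_force: 0.0
```

Call:
move_arm --commands '[{"delta_pos": [13.4,28.5,-6],"turn": [0,0,-1],"fingers": 0},{"delta_pos": [13.4,28.5,-6],"turn": [0,0,-1],"fingers": 0},{"delta_pos": [13.4,28.5,-6],"turn": [0,0,-1],"fingers": 0},{"delta_pos": [13.4,28.5,-6],"turn": [0,0,-1],"fingers": 0},{"delta_pos": [13.4,28.5,-6],"turn": [0,0,-1],"fingers": 0},{"delta_pos": [13.4,28.5,-6],"turn": [0,0,-1],"fingers": 0},{"delta_pos": [13.4,28.5,-6],"turn": [0,0,-1],"fingers": 0},{"delta_pos": [13.4,28.5,-6],"turn": [0,0,-1],"fingers": 0},{"delta_pos": [13.4,28.5,-6],"turn": [0,0,-1],"fingers": 0}]'

```text
clock: 3.05
tool_pos: [0.5635, 0.2017, 0.2046]
tool_rot: [1.0, 0.024, -0.0, 0.0]
contact_force: [-1.0, 1.0, 0.3]
opening: 0.0855
grip_force: 0.0
```

Run:
```python
from rects import *
s=sense(); p=snapshot('wrist'); C=cloud(p,s); save(p,'w1.png')
print(s['tool_pos'],s['tool_rot'],p['mount'])
for n in ['case','slot','lip']:
    for m in masks_of(n,p)[:2]:
        q=C[m['region']&(p['range_z']>0)]; print(n,m['conf'],m['uv'],rect(q[q[:,2]>.03]))
    if n!='case':
        for m in pinpoint(n,p)[:2]: print(n,m['conf'],m['uv'],ray(p,m['uv'],.038,s))
```

```text
[0.56351726 0.2017485  0.20460273] [ 9.99701295e-01  2.44371427e-02 -2.81546985e-04  2.59452503e-04] [[ 1.07642668e-03 -9.47552476e-01 -3.19598415e-01  8.15454248e-02]
 [ 9.99998748e-01  6.49151897e-04  1.44343597e-03  2.82579239e-04]
 [-1.16026341e-03 -3.19599569e-01  9.47551988e-01 -7.01118047e-02]
 [ 0.00000000e+00  0.00000000e+00  0.00000000e+00  1.00000000e+00]]
case 0.69 [313.4, 187.6] (array([562.1, 207.3]), array([145.7,  54.1]), 4.3)
case 0.6 [167.1, 397.1] (array([549.3, 247.1]), array([0., 0.]), 0.0)
slot 0.95 [104.4, 120.7] (array([609.3, 362.8]), array([162.5, 142.9]), 77.7)
slot 0.8 [141.8, 143.1] [0.60422823 0.34896446 0.038     ]
lip 0.65 [224.4, 152.9] (array([586.8, 302.8]), array([78.1, 62. ]), -81.6)
lip 0.58 [226.6, 163.4] [0.59066657 0.28029114 0.038     ]
lip 0.57 [162.3, 135.7] [0.61110032 0.33139808 0.038     ]
```

View pics/w1.png

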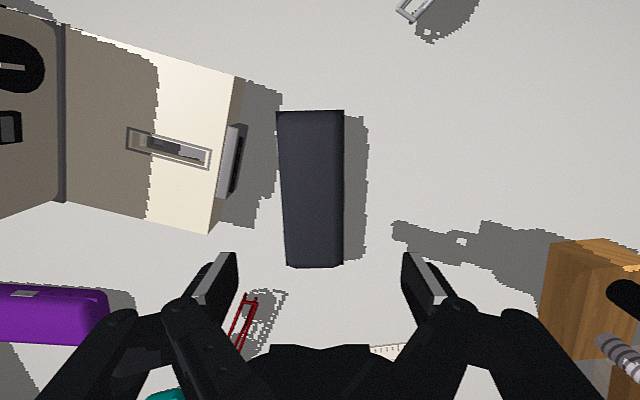

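Call:
move_arm --commands '[{"delta_pos": [0,0,-5],"turn": [0,0,1],"fingers": 0},{"delta_pos": [0,0,-9],"turn": [0,0,1],"fingers": 0},{"delta_pos": [0,0,-9],"turn": [0,0,1],"fingers": 0},{"delta_pos": [0,0,-9],"turn": [0,0,1],"fingers": 0}]'

```text
clock: 3.75
tool_pos: [0.5635, 0.2021, 0.1151]
tool_rot: [0.999, 0.033, -0.0, 0.0]
contact_force: [0.4, 0.4, 0.4]
opening: 0.0855
grip_force: 0.0
```

Call:
move_arm --commands '[{"delta_pos": [-0.1,0.5,0],"turn": [0,0,0.4],"fingers": 0},{"delta_pos": [-0.1,0.5,-3.3],"turn": [0,0,0.4],"fingers": 0},{"delta_pos": [-0.1,0.5,-3.3],"turn": [0,0,0.4],"fingers": 160},{"delta_pos": [-0.1,0.5,-3.3],"turn": [0,0,0.4],"fingers": 160},{"delta_pos": [-0.1,0.5,-3.3],"turn": [0,0,0.4],"fingers": 160},{"delta_pos": [-0.1,0.5,-3.3],"turn": [0,0,0.4],"fingers": 160},{"delta_pos": [-0.1,0.5,-3.3],"turn": [0,0,0.4],"fingers": 160}]' --squeeze 30

```text
clock: 4.45
tool_pos: [0.5635, 0.2077, 0.0836]
tool_rot: [0.999, 0.037, 0.001, -0.0]
contact_force: [-1.3, 0.9, 6.5]
opening: 0.0576
grip_force: 35.3
```

Call:
move_arm --commands '[{"delta_pos": [0,0,4],"turn": [0,0,0],"fingers": 160},{"delta_pos": [9.4,-24.8,6],"turn": [0,0,0],"fingers": 160},{"delta_pos": [9.4,-24.8,6],"turn": [0,0,0],"fingers": 160},{"delta_pos": [9.4,-24.8,6],"turn": [0,0,0],"fingers": 160},{"delta_pos": [9.4,-24.8,6],"turn": [0,0,0],"fingers": 160},{"delta_pos": [9.4,-24.8,6],"turn": [0,0,0],"fingers": 160},{"delta_pos": [9.4,-24.8,6],"turn": [0,0,0],"fingers": 160},{"delta_pos": [9.4,-24.8,6],"turn": [0,0,0],"fingers": 160},{"delta_pos": [9.4,-24.8,3],"turn": [0,0,0],"fingers": 160},{"delta_pos": [9.4,-24.8,1],"turn": [0,0,0],"fingers": 160},{"delta_pos": [9.4,-24.8,0.1],"turn": [0,0,0],"fingers": 160}]'

```text
clock: 5.55
tool_pos: [0.6548, -0.0385, 0.0826]
tool_rot: [0.999, 0.038, -0.003, -0.001]
contact_force: [-19.0, 2.7, 43.4]
opening: 0.057
grip_force: 41.1
```

Call:
move_arm --commands '[{"delta_pos": [0,0,0],"turn": [0,0,0],"fingers": 160},{"delta_pos": [0,0,0],"turn": [0,0,0],"fingers": 0},{"delta_pos": [0,0,0],"turn": [0,0,0],"fingers": 0},{"delta_pos": [0,0,0],"turn": [0,0,0],"fingers": 0},{"delta_pos": [0,0,0],"turn": [0,0,0],"fingers": 0}]'

```text
clock: 6.05
tool_pos: [0.6565, -0.0404, 0.0829]
tool_rot: [0.999, 0.037, 0.0, -0.0]
contact_force: [-0.7, -0.9, 0.8]
opening: 0.0857
grip_force: 0.0
```

Call:
move_arm --commands '[{"delta_pos": [0,0,4],"turn": [0,0,0],"fingers": 0},{"delta_pos": [0,0,9],"turn": [0,0,0],"fingers": 0},{"delta_pos": [0,0,14],"turn": [0,0,0],"fingers": 0},{"delta_pos": [-22.2,-4.7,17.5],"turn": [0,0,5],"fingers": 0},{"delta_pos": [-22.2,-4.7,17.5],"turn": [0,0,5],"fingers": 0},{"delta_pos": [-22.2,-4.7,17.5],"turn": [0,0,5],"fingers": 0},{"delta_pos": [-22.2,-4.7,17.5],"turn": [0,0,5],"fingers": 0},{"delta_pos": [-22.2,-4.7,17.5],"turn": [0,0,5],"fingers": 0},{"delta_pos": [-22.2,-4.7,17.5],"turn": [0,0,5],"fingers": 0},{"delta_pos": [-22.2,-4.7,17.5],"turn": [0,0,5],"fingers": 0}]'

```text
clock: 7.05
tool_pos: [0.4346, -0.0878, 0.2583]
tool_rot: [0.997, 0.08, 0.001, 0.0]
contact_force: [-0.2, 0.6, -0.0]
opening: 0.0855
grip_force: 0.0
```

Run:
```python
from rects import *
s=sense(); p=snapshot('wrist'); C=cloud(p,s); save(p,'w2.png')
print(s['tool_pos'],s['tool_rot'],s['qpos'])
for n in ['pintool','driver','stand']:
    for m in masks_of(n,p)[:2]:
        q=C[m['region']&(p['range_z']>0)]; z=np.percentile(q[:,2],95); print(n,m['conf'],m['uv'],z,rect(q[q[:,2]>z-.006]))
for m in pinpoint('handle',p)[:2]: print(m['conf'],m['uv'],ray(p,m['uv'],.078,s))
t=snapshot('top')
for m in masks_of('case',t): print(m['conf'],rect(cloud(t)[m['region']]))
```

```text
[ 0.43459268 -0.08778263  0.25826982] [9.96814783e-01 7.97462578e-02 8.36468524e-04 3.50221478e-04] [-4.56190081e-01 -2.15288930e-01  2.10989219e+00  2.66182653e-04
  1.24519337e+00  9.54859211e-01]
pintool 0.65 [321.1, 198.6] 0.11568710652007323 (array([433.6, -90.3]), array([18.1, 17.9]), -33.1)
driver 0.89 [322.2, 132.8] 0.11200401631919142 (array([492.3, -81.3]), array([24.2, 23.9]), 68.5)
driver 0.24 [320.2, 197.7] 0.1156814454465499 (array([434.2, -90.3]), array([19.1, 16.7]), 81.1)
stand 0.62 [323.4, 157.8] 0.05128209558792982 (array([462.2, -85.9]), array([110.6,  56. ]), 8.9)
0.95 [318.9, 196.5] [ 0.4320264  -0.08876078  0.078     ]
0.88 (array([399.2, 327. ]), array([514.4,  61.7]), 86.6)
0.84 (array([536.2, -13.4]), array([393.2,  91.3]), -12.0)
0.73 (array([576.1, -14.3]), array([475. ,  55.1]), -27.4)
0.62 (array([252.6, 230.4]), array([362.1, 154.1]), -72.9)
```

View pics/w2.png

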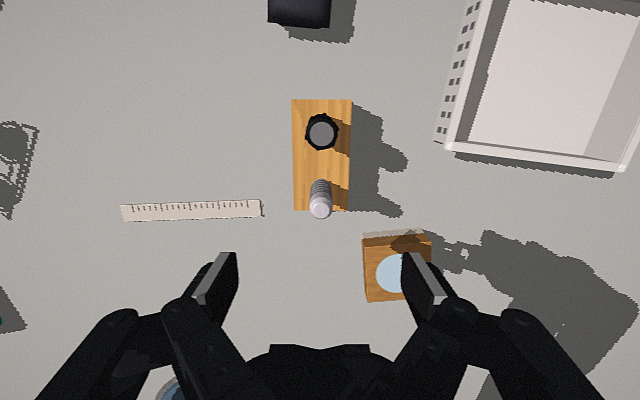

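Call:
move_arm --commands '[{"delta_pos": [-0.1,-0.2,-3],"turn": [0,0,0],"fingers": 0},{"delta_pos": [-0.1,-0.2,-7],"turn": [0,0,0],"fingers": 0},{"delta_pos": [-0.1,-0.2,-10],"turn": [0,0,0],"fingers": 0},{"delta_pos": [-0.1,-0.2,-12.5],"turn": [0,0,0],"fingers": 0},{"delta_pos": [-0.1,-0.2,-12.5],"turn": [0,0,0],"fingers": 0}]'

```text
clock: 7.9
tool_pos: [0.4314, -0.0884, 0.1293]
tool_rot: [0.997, 0.08, -0.004, -0.002]
contact_force: [-0.2, 0.2, -0.7]
opening: 0.0856
grip_force: 0.0
```

Call:
move_arm --commands '[{"delta_pos": [0,0,0],"turn": [0,0,0],"fingers": 255},{"delta_pos": [0,0,0],"turn": [0,0,0],"fingers": 255},{"delta_pos": [0,0,0],"turn": [0,0,0],"fingers": 255},{"delta_pos": [0,0,0],"turn": [0,0,0],"fingers": 255},{"delta_pos": [0,0,0],"turn": [0,0,0],"fingers": 255},{"delta_pos": [0,0,0],"turn": [0,0,0],"fingers": 255},{"delta_pos": [0,0,0],"turn": [0,0,0],"fingers": 255},{"delta_pos": [0,0,0],"turn": [0,0,0],"fingers": 255}]' --squeeze 60

```text
clock: 8.7
tool_pos: [0.4341, -0.0899, 0.1338]
tool_rot: [0.997, 0.08, 0.001, 0.0]
contact_force: [-1.7, 1.1, 6.9]
opening: 0.0187
grip_force: 58.4
```

Call:
move_arm --commands '[{"delta_pos": [0,0,3],"turn": [0,0,0],"fingers": 255},{"delta_pos": [0,0,7],"turn": [0,0,0],"fingers": 255},{"delta_pos": [0,0,11],"turn": [0,0,0],"fingers": 255},{"delta_pos": [17,44,11.6],"turn": [0,0,-21.7],"fingers": 255},{"delta_pos": [17,44,11.6],"turn": [0,0,-21.7],"fingers": 255},{"delta_pos": [17,44,11.6],"turn": [0,0,-21.7],"fingers": 255},{"delta_pos": [17,44,11.6],"turn": [0,0,-21.7],"fingers": 255},{"delta_pos": [17,44,11.6],"turn": [0,0,-21.7],"fingers": 255},{"delta_pos": [17,44,11.6],"turn": [0,0,-21.7],"fingers": 255},{"delta_pos": [17,44,11.6],"turn": [0,0,-21.7],"fingers": 255},{"delta_pos": [17,44,11.6],"turn": [0,0,-21.7],"fingers": 255},{"delta_pos": [17,44,11.6],"turn": [0,0,-21.7],"fingers": 255}]'

```text
clock: 9.9
tool_pos: [0.5886, 0.3133, 0.2478]
tool_rot: [0.994, -0.109, -0.0, 0.0]
contact_force: [1.1, -0.3, -0.8]
opening: 0.0185
grip_force: 58.7
```

Call:
move_arm --commands '[{"delta_pos": [0,0,0],"turn": [0,0,0],"fingers": 255}]'

```text
clock: 10.0
tool_pos: [0.5889, 0.3158, 0.2471]
tool_rot: [0.994, -0.106, -0.0, -0.001]
contact_force: [-0.3, -0.9, -0.9]
opening: 0.0184
grip_force: 58.9
```

Run:
```python
from rects import *
s=sense(); p=snapshot('wrist'); C=cloud(p,s); save(p,'w3.png'); np.save('w3.npy',[p,s],allow_pickle=True)
print(s['tool_pos'],s['tool_rot'])
for n in ['slot','lip','button_top','pintool','handle']:
    for m in pinpoint(n,p)[:2]: print(n,m['conf'],np.round(m['uv'],1),ray(p,m['uv'],{'button_top':.016,'pintool':s['tool_pos'][2]-.1288,'handle':s['tool_pos'][2]-.0558}.get(n,.038),s))
m=(abs(C[...,2]-.038)<.004)&(C[...,1]>.2)&(p['range_z']>0)
q=C[m]; print(rect(q), np.percentile(q[:,2],[5,50,95]))
```

```text
[0.5889077  0.31582712 0.24714826] [ 9.94319665e-01 -1.06433182e-01 -1.33100998e-04 -6.02489089e-04]
slot 0.73 [285.6 172.8] [0.60813172 0.34544437 0.038     ]
lip 0.93 [354.4 179. ] [0.58724245 0.27903296 0.038     ]
button_top 0.63 [289.5 171.1] [0.60430805 0.34459498 0.016     ]
pintool 0.64 [316.1 216.2] [0.58818724 0.31764496 0.11834826]
handle 0.26 [283.5 174.7] [0.64068973 0.32053928 0.19134826]
(array([599.4, 406.5]), array([385.1, 291.8]), 15.3) [0.03678548 0.03804795 0.03938525]
```

View pics/w3.png

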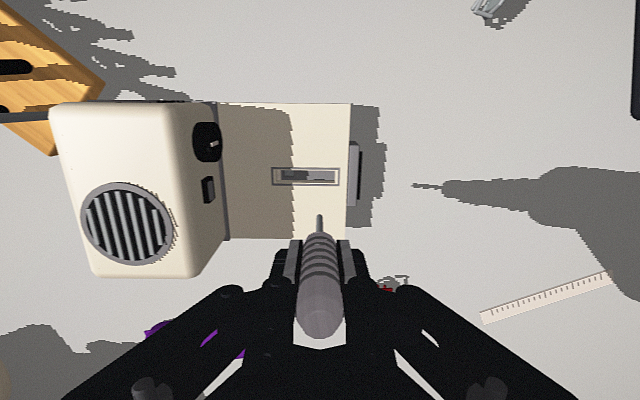

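Run:
```python
from rects import *
p,s=np.load('w3.npy',allow_pickle=True)
save(p,'w3c.png',(260,150,370,225),7)
C=cloud(p,s)
g=cv2.cvtColor(p['color'],cv2.COLOR_RGB2GRAY)
# deck points: z .034-.042, in image area
m=np.zeros(g.shape,bool); m[95:245,225:352]=1
m&=(abs(C[...,2]-.038)<.003); q=C[m]; print('deck',rect(q))
# slot: pixels deeper than the deck
b=np.zeros(g.shape,bool); b[163:190,266:344]=1
d=b&(C[...,2]<.033)&(p['range_z']>0); print('slot deep n',d.sum(), np.percentile(C[d][:,2],[5,50,95]))
P=np.array([ray(p,(u,v),.038,s) for v,u in np.argwhere(d)]); print(rect(P))
for uv in [(273,168),(273,184),(338,168),(338,185)]: print(uv,ray(p,uv,.038,s))
```

```text
deck (array([604.5, 344.9]), array([140.4, 132. ]), -12.7)
slot deep n 651 [0.0157496  0.022065   0.03074459]
(array([601.3, 326.9]), array([58.4, 11.4]), 77.8)
(273, 168) [0.61555159 0.3565256  0.038     ]
(273, 184) [0.59949094 0.36086251 0.038     ]
(338, 168) [0.60188578 0.29308614 0.038     ]
(338, 185) [0.58453098 0.29644222 0.038     ]
```

View pics/w3c.png

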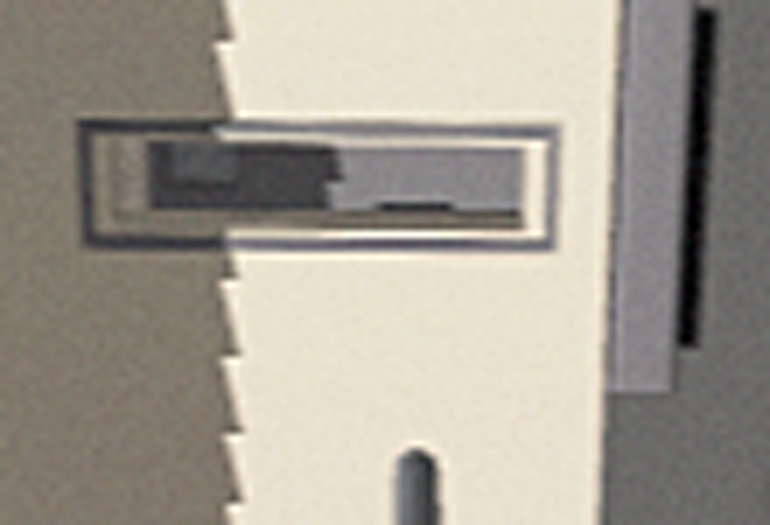

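Call:
move_arm --commands '[{"delta_pos": [1.65,2.9,0],"turn": [0,0,0],"fingers": 255},{"delta_pos": [1.65,2.9,-4],"turn": [0,0,0],"fingers": 255},{"delta_pos": [1.65,2.9,-7],"turn": [0,0,0],"fingers": 255},{"delta_pos": [1.65,2.9,-7],"turn": [0,0,0],"fingers": 255},{"delta_pos": [1.65,2.9,-7],"turn": [0,0,0],"fingers": 255}]'

```text
clock: 10.8
tool_pos: [0.605, 0.3393, 0.1786]
tool_rot: [0.994, -0.109, -0.0, 0.0]
contact_force: [1.1, -1.0, -0.7]
opening: 0.0184
grip_force: 59.0
```

Run:
```python
from rects import *
s=sense(); p=snapshot('wrist'); save(p,'w4c.png',(250,140,400,260),5); np.save('w4.npy',[p,s],allow_pickle=True)
print(s['tool_pos'],s['tool_rot'])
zt=s['tool_pos'][2]-.1288
for n in ['slot','lip','button_top','pintool']:
    for m in pinpoint(n,p)[:2]: print(n,m['conf'],np.round(m['uv'],1),ray(p,m['uv'],{'button_top':.016,'pintool':zt}.get(n,.038),s))
C=cloud(p,s)
d=(C[...,2]<.033)&(C[...,2]>.005)&(abs(C[...,0]-.602)<.04)&(abs(C[...,1]-.33)<.05)&(p['range_z']>0)
d=cv2.morphologyEx(d.astype(np.uint8),cv2.MORPH_OPEN,np.ones((3,3)))
n,l,st,ce=cv2.connectedComponentsWithStats(d); 
for i in range(1,n): print(st[i],ce[i])
for uv in [(300,200),(310,200),(300,210)]: print(uv,ray(p,uv,.038,s),ray(p,uv,zt,s),ray(p,uv,.016,s))
```

```text
[0.60502015 0.33932095 0.17861152] [ 9.93995777e-01 -1.09418174e-01 -2.18177415e-04  1.05643083e-04]
slot 0.78 [307.8 210.1] [0.60601432 0.34740372 0.038     ]
slot 0.58 [315.7 205.5] [0.60844594 0.34044601 0.038     ]
lip 0.65 [394.4 212. ] [0.58953009 0.28069632 0.038     ]
button_top 0.44 [311.9 202.9] [0.60354844 0.34515022 0.016     ]
pintool 0.74 [319.1 214.3] [0.60528835 0.33842188 0.04981152]
pintool 0.71 [307.8 209.5] [0.61088995 0.34581974 0.04981152]
[297 204  75  13 911] [334.14379802 209.71789243]
(300, 200) [0.6155837  0.35141845 0.038     ] [0.61945516 0.34971932 0.04981152] [0.60837276 0.35458324 0.016     ]
(310, 200) [0.61388772 0.34378651 0.038     ] [0.61785426 0.34251523 0.04981152] [0.60649969 0.34615438 0.016     ]
(300, 210) [0.607436   0.35340855 0.038     ] [0.61176423 0.35159784 0.04981152] [0.59937429 0.35678114 0.016     ]
```

View pics/w4c.png

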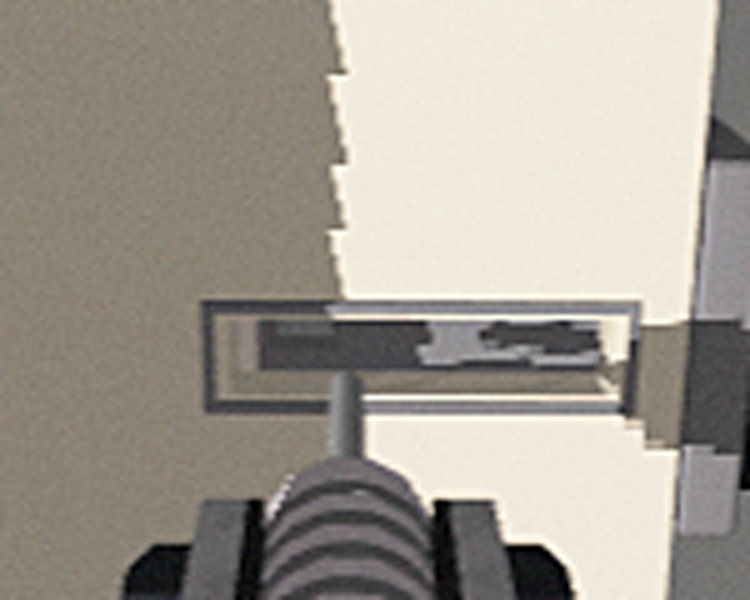

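Call:
move_arm --commands '[{"delta_pos": [0,0,0],"turn": [0,0,0],"fingers": 255}]'

```text
clock: 11.15
tool_pos: [0.6055, 0.3403, 0.1797]
tool_rot: [0.994, -0.109, 0.001, -0.0]
contact_force: [0.9, -0.0, -0.8]
opening: 0.0187
grip_force: 59.0
```

Call:
move_arm --commands '[{"delta_pos": [0,0.6,0],"turn": [0,0,0],"fingers": 255},{"delta_pos": [0,0.6,0],"turn": [0,0,0],"fingers": 255},{"delta_pos": [0,0.6,0],"turn": [0,0,0],"fingers": 255}]'

```text
clock: 11.45
tool_pos: [0.6049, 0.3465, 0.1782]
tool_rot: [0.994, -0.109, 0.0, 0.0]
contact_force: [0.4, 0.3, -1.1]
opening: 0.0183
grip_force: 59.0
```

Call:
move_arm --commands '[{"delta_pos": [0,0,0],"turn": [0,0,0],"fingers": 255}]'

```text
clock: 11.55
tool_pos: [0.6049, 0.3463, 0.1781]
tool_rot: [0.994, -0.109, -0.0, 0.0]
contact_force: [-0.2, -0.3, -1.6]
opening: 0.0186
grip_force: 59.0
```

Call:
move_arm --commands '[{"delta_pos": [0,0,-1],"turn": [0,0,0],"fingers": 255},{"delta_pos": [0,0,-2],"turn": [0,0,0],"fingers": 255},{"delta_pos": [0,0,-2.6],"turn": [0,0,0],"fingers": 255},{"delta_pos": [0,0,-2.9],"turn": [0,0,0],"fingers": 255},{"delta_pos": [0,0,-3.1],"turn": [0,0,0],"fingers": 255},{"delta_pos": [0,0,-3.1],"turn": [0,0,0],"fingers": 255}]'

```text
clock: 12.15
tool_pos: [0.605, 0.3461, 0.1469]
tool_rot: [0.994, -0.109, -0.0, 0.0]
contact_force: [0.3, -0.7, -1.2]
opening: 0.0187
grip_force: 59.0
```

Call:
move_arm --commands '[{"delta_pos": [0,0,-0.3],"turn": [0,0,0],"fingers": 255},{"delta_pos": [0,0,-0.5],"turn": [0,0,0],"fingers": 255},{"delta_pos": [0,0,-0.6],"turn": [0,0,0],"fingers": 255},{"delta_pos": [0,0,-0.6],"turn": [0,0,0],"fingers": 255}]'

```text
clock: 12.55
tool_pos: [0.6055, 0.3464, 0.142]
tool_rot: [0.994, -0.109, 0.001, -0.0]
contact_force: [-0.4, 0.4, 2.5]
opening: 0.0188
grip_force: 59.2
```

Call:
move_arm --commands '[{"delta_pos": [0,0,-0.15],"turn": [0,0,0],"fingers": 255},{"delta_pos": [0,0,-0.2],"turn": [0,0,0],"fingers": 255},{"delta_pos": [0,0,-0.2],"turn": [0,0,0],"fingers": 255}]'

```text
clock: 12.85
tool_pos: [0.6054, 0.3464, 0.1397]
tool_rot: [0.994, -0.109, 0.001, -0.0]
contact_force: [0.2, 0.6, 3.9]
opening: 0.0184
grip_force: 59.4
```

Call:
move_arm --commands '[{"delta_pos": [-0.11,-0.5,0],"turn": [0,0,0],"fingers": 255},{"delta_pos": [-0.21,-1.0,0],"turn": [0,0,0],"fingers": 255},{"delta_pos": [-0.32,-1.5,0],"turn": [0,0,0],"fingers": 255},{"delta_pos": [-0.43,-2.0,0],"turn": [0,0,0],"fingers": 255},{"delta_pos": [-0.53,-2.5,0],"turn": [0,0,0],"fingers": 255},{"delta_pos": [-0.64,-3.0,0],"turn": [0,0,0],"fingers": 255},{"delta_pos": [-0.75,-3.5,0],"turn": [0,0,0],"fingers": 255},{"delta_pos": [-0.86,-4.0,0],"turn": [0,0,0],"fingers": 255},{"delta_pos": [-0.86,-4.0,0],"turn": [0,0,0],"fingers": 255}]'

```text
clock: 13.75
tool_pos: [0.5964, 0.3055, 0.1396]
tool_rot: [0.994, -0.109, 0.0, -0.0]
contact_force: [0.5, 2.3, 5.7]
opening: 0.0185
grip_force: 59.7
```

Call:
move_arm --commands '[{"delta_pos": [-0.07,-0.3,0],"turn": [0,0,0],"fingers": 255},{"delta_pos": [-0.11,-0.5,0],"turn": [0,0,0],"fingers": 255},{"delta_pos": [-0.11,-0.5,0],"turn": [0,0,0],"fingers": 255}]'

```text
clock: 14.05
tool_pos: [0.5954, 0.3009, 0.1397]
tool_rot: [0.994, -0.109, 0.0, -0.0]
contact_force: [0.4, 3.4, 5.8]
opening: 0.0183
grip_force: 59.7
```

Run:
```python
from rects import *
s=sense(); p=snapshot('wrist'); C=cloud(p,s)
for m in pinpoint('lip',p)[:2]: print(m['conf'],np.round(m['uv'],1),ray(p,m['uv'],.038,s))
t=snapshot('top')
for m in pinpoint('lip',t)[:2]: print(m['conf'],np.round(m['uv'],1),ray(t,m['uv'],.038))
```

```text
0.91 [414.4 232.1] [0.58055454 0.23885881 0.038     ]
0.62 [260.5 162.6] [0.582378   0.24277328 0.038     ]
```

Call:
move_arm --commands '[{"delta_pos": [-0.04,-0.2,0],"turn": [0,0,0],"fingers": 255},{"delta_pos": [-0.04,-0.2,0],"turn": [0,0,0],"fingers": 255}]'

```text
clock: 14.45
tool_pos: [0.5951, 0.3002, 0.1397]
tool_rot: [0.994, -0.109, 0.001, -0.002]
contact_force: [1.4, 8.4, 4.3]
opening: 0.0185
grip_force: 60.0
```

Call:
move_arm --commands '[{"delta_pos": [0.06,0.3,0],"turn": [0,0,0],"fingers": 255},{"delta_pos": [0.06,0.3,2],"turn": [0,0,0],"fingers": 255},{"delta_pos": [0.06,0.3,6],"turn": [0,0,0],"fingers": 255},{"delta_pos": [0.06,0.3,11],"turn": [0,0,0],"fingers": 255},{"delta_pos": [-16.1,-39,11],"turn": [0,0,21.6],"fingers": 255},{"delta_pos": [-16.1,-39,11],"turn": [0,0,21.6],"fingers": 255},{"delta_pos": [-16.1,-39,11],"turn": [0,0,21.6],"fingers": 255},{"delta_pos": [-16.1,-39,11],"turn": [0,0,21.6],"fingers": 255},{"delta_pos": [-16.1,-39,11],"turn": [0,0,21.6],"fingers": 255},{"delta_pos": [-16.1,-39,11],"turn": [0,0,21.6],"fingers": 255},{"delta_pos": [-16.1,-39,11],"turn": [0,0,21.6],"fingers": 255},{"delta_pos": [-16.1,-39,11],"turn": [0,0,21.6],"fingers": 255}]'

```text
clock: 15.65
tool_pos: [0.4407, -0.0692, 0.2474]
tool_rot: [0.997, 0.08, -0.002, -0.0]
contact_force: [1.0, -1.3, -0.4]
opening: 0.0187
grip_force: 59.3
```

Call:
move_arm --commands '[{"delta_pos": [0,0,0],"turn": [0,0,0],"fingers": 255}]'

```text
clock: 15.75
tool_pos: [0.4403, -0.0721, 0.2475]
tool_rot: [0.997, 0.075, -0.003, 0.0]
contact_force: [-0.6, 0.4, -0.2]
opening: 0.0182
grip_force: 59.3
```

Call:
move_arm --commands '[{"delta_pos": [-0.6,-1.8,0],"turn": [0,0,0.4],"fingers": 255},{"delta_pos": [-0.6,-1.8,-4.5],"turn": [0,0,0.4],"fingers": 255},{"delta_pos": [-0.6,-1.8,-4.5],"turn": [0,0,0.4],"fingers": 255},{"delta_pos": [-0.6,-1.8,-4.5],"turn": [0,0,0.4],"fingers": 255}]'

```text
clock: 16.15
tool_pos: [0.4361, -0.085, 0.2029]
tool_rot: [0.997, 0.083, -0.002, -0.001]
contact_force: [1.3, -0.7, -0.4]
opening: 0.0185
grip_force: 59.3
```

Run:
```python
from rects import *
s=sense(); p=snapshot('wrist'); save(p,'w5c.png',(240,120,400,260),5)
print(s['tool_pos'],s['tool_rot'])
for m in pinpoint('pintool',p)[:2]: print(m['conf'],np.round(m['uv'],1),ray(p,m['uv'],s['tool_pos'][2]-.1288,s))
for m in masks_of('stand',p)[:1]:
    C=cloud(p,s); q=C[m['region']]; print(rect(q[abs(q[:,2]-.05)<.004]))
for uv in [(320,200),(330,200),(320,210)]: print(ray(p,uv,.05,s),ray(p,uv,s['tool_pos'][2]-.1288,s))
```

```text
[ 0.43612991 -0.08501757  0.20287723] [ 0.99653983  0.08307768 -0.00229611 -0.00109162]
0.69 [318.1 214.7] [ 0.43543285 -0.08456847  0.07407723]
(array([462.3, -85.8]), array([110.4,  56.2]), 8.9)
[ 0.43878144 -0.085487    0.05      ] [ 0.44722851 -0.08401041  0.07407723]
[ 0.44016434 -0.09364526  0.05      ] [ 0.44846185 -0.09128635  0.07407723]
[ 0.43001667 -0.0869776   0.05      ] [ 0.43941165 -0.0853398   0.07407723]
```

View pics/w5c.png

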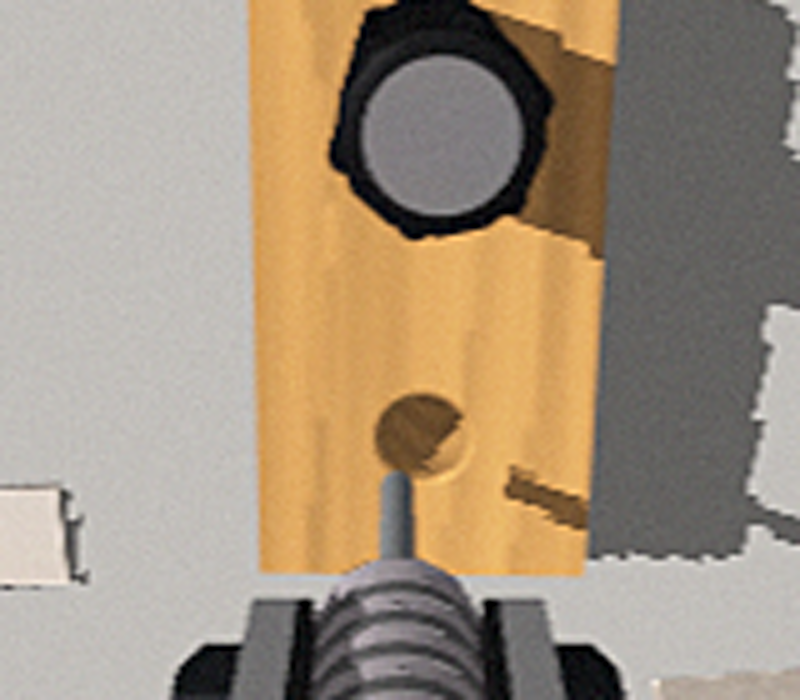

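Call:
move_arm --commands '[{"delta_pos": [-0.2,-0.5,0],"turn": [0,0,0],"fingers": 255},{"delta_pos": [-0.2,-0.5,0],"turn": [0,0,0],"fingers": 255},{"delta_pos": [-0.2,-0.5,0],"turn": [0,0,0],"fingers": 255}]'

```text
clock: 16.6
tool_pos: [0.4356, -0.0909, 0.2048]
tool_rot: [0.997, 0.083, 0.0, 0.0]
contact_force: [0.8, -0.5, -0.7]
opening: 0.0184
grip_force: 59.3
```

Lower to 1 mm above the seated height (z about 0.1348).

Call:
move_arm --commands '[{"delta_pos": [-0.15,0.1,-2],"turn": [0,0,0],"fingers": 255},{"delta_pos": [-0.15,0.1,-4],"turn": [0,0,0],"fingers": 255},{"delta_pos": [-0.15,0.1,-5.5],"turn": [0,0,0],"fingers": 255},{"delta_pos": [-0.15,0.1,-6.5],"turn": [0,0,0],"fingers": 255},{"delta_pos": [-0.15,0.1,-6.9],"turn": [0,0,0],"fingers": 255},{"delta_pos": [-0.15,0.1,-6.9],"turn": [0,0,0],"fingers": 255}]'

```text
clock: 17.2
tool_pos: [0.4338, -0.0897, 0.1351]
tool_rot: [0.997, 0.083, -0.0, -0.0]
contact_force: [-0.5, 0.1, -0.5]
opening: 0.0183
grip_force: 59.3
```

Call:
move_arm --commands '[{"delta_pos": [0,0,-0.15],"turn": [0,0,0],"fingers": 255},{"delta_pos": [0,0,-0.15],"turn": [0,0,0],"fingers": 170},{"delta_pos": [0,0,-0.15],"turn": [0,0,0],"fingers": 80},{"delta_pos": [0,0,-0.15],"turn": [0,0,0],"fingers": 0},{"delta_pos": [0,0,-0.15],"turn": [0,0,0],"fingers": 0},{"delta_pos": [0,0,-0.15],"turn": [0,0,0],"fingers": 0}]'

```text
clock: 17.8
tool_pos: [0.4339, -0.0898, 0.1338]
tool_rot: [0.997, 0.083, 0.0, 0.0]
contact_force: [0.4, 1.1, 0.4]
opening: 0.0843
grip_force: 0.0
```

Call:
move_arm --commands '[{"delta_pos": [0,0,4],"turn": [0,0,0],"fingers": 0},{"delta_pos": [0,0,8],"turn": [0,0,0],"fingers": 0},{"delta_pos": [0,0,12],"turn": [0,0,0],"fingers": 0},{"delta_pos": [14.7,32.9,10],"turn": [0,0,-21.9],"fingers": 145},{"delta_pos": [14.7,32.9,10],"turn": [0,0,-21.9],"fingers": 145},{"delta_pos": [14.7,32.9,10],"turn": [0,0,-21.9],"fingers": 145},{"delta_pos": [14.7,32.9,10],"turn": [0,0,-21.9],"fingers": 145},{"delta_pos": [14.7,32.9,10],"turn": [0,0,-21.9],"fingers": 145},{"delta_pos": [14.7,32.9,10],"turn": [0,0,-21.9],"fingers": 145},{"delta_pos": [14.7,32.9,10],"turn": [0,0,-21.9],"fingers": 145},{"delta_pos": [14.7,32.9,10],"turn": [0,0,-21.9],"fingers": 145},{"delta_pos": [14.7,32.9,10],"turn": [0,0,-21.9],"fingers": 145}]'

```text
clock: 19.0
tool_pos: [0.5814, 0.2425, 0.2331]
tool_rot: [0.994, -0.106, -0.0, -0.0]
contact_force: [-0.3, -0.6, -0.6]
opening: 0.0368
grip_force: 0.0
```

Run:
```python
from rects import *
s=sense(); p=snapshot('wrist'); C=cloud(p,s)
print(s['tool_pos'],s['tool_rot'],s['opening'])
for m in pinpoint('lip',p)[:2]: print(m['conf'],np.round(m['uv'],1),ray(p,m['uv'],.038,s))
e=np.array([.213,.977]); n=np.array([.977,-.213])
a=C[...,:2]@e; b=C[...,:2]@n
m=(C[...,2]>.03)&(C[...,2]<.046)&(a>.32)&(a<.385)&(abs(b-.5165)<.05)&(p['range_z']>0)
print('plate',rect(C[m]), a[m].mean(), b[m].mean())
for x in masks_of('cassette',p)[:1]: print(x['conf'])
t=snapshot('top'); C=cloud(t)
for n in ['pintool','driver']:
  for x in masks_of(n,t)[:1]: q=C[x['region']]; print(n,x['conf'],np.median(q,0))
```

```text
[0.5813648  0.24247438 0.23310901] [ 9.94368100e-01 -1.05981099e-01 -7.56057926e-05 -2.87673750e-04] 0.03677766115180192
0.8 [325.4 186.3] [0.58251195 0.23522262 0.038     ]
0.19 [311.4 322.2] [0.42617882 0.28405474 0.038     ]
plate (array([580.7, 235.5]), array([63.9, 12.7]), -12.1) 0.35437055585484434 0.5187692259735133
0.63
pintool 0.62 [ 0.65534687 -0.29859701  0.00634026]
driver 0.43 [ 0.4917222  -0.07666861  0.10883785]
```

Call:
move_arm --commands '[{"delta_pos": [0,-0.65,-4],"turn": [0,0,0],"fingers": 145},{"delta_pos": [0,-0.65,-8],"turn": [0,0,0],"fingers": 145},{"delta_pos": [0,-0.65,-10],"turn": [0,0,0],"fingers": 145},{"delta_pos": [0,-0.65,-10],"turn": [0,0,0],"fingers": 145},{"delta_pos": [0,-0.65,-10],"turn": [0,0,0],"fingers": 145}]'

```text
clock: 19.8
tool_pos: [0.5812, 0.2322, 0.1345]
tool_rot: [0.994, -0.108, 0.0, -0.0]
contact_force: [-0.6, 0.2, -0.2]
opening: 0.0369
grip_force: 0.0
```

Call:
move_arm --commands '[{"delta_pos": [0,0.35,0],"turn": [0,0,0],"fingers": 145},{"delta_pos": [0,0.35,-2],"turn": [0,0,0],"fingers": 145},{"delta_pos": [0,0.35,-3.55],"turn": [0,0,0],"fingers": 145},{"delta_pos": [0,0.35,-3.55],"turn": [0,0,0],"fingers": 145}]'

```text
clock: 20.2
tool_pos: [0.5797, 0.2361, 0.0966]
tool_rot: [0.994, -0.108, -0.002, 0.001]
contact_force: [0.1, -0.1, -0.9]
opening: 0.0369
grip_force: 0.0
```

Call:
move_arm --commands '[{"delta_pos": [0,0,0],"turn": [0,0,0],"fingers": 200},{"delta_pos": [0,0,0],"turn": [0,0,0],"fingers": 255},{"delta_pos": [0,0,0],"turn": [0,0,0],"fingers": 255},{"delta_pos": [0,0,0],"turn": [0,0,0],"fingers": 255},{"delta_pos": [0,0,0],"turn": [0,0,0],"fingers": 255}]' --squeeze 80

```text
clock: 20.7
tool_pos: [0.5814, 0.2363, 0.0991]
tool_rot: [0.994, -0.108, 0.001, -0.0]
contact_force: [-0.6, -0.7, 2.7]
opening: 0.0076
grip_force: 81.2
```

Call:
move_arm --commands '[{"delta_pos": [-0.21,-0.98,0],"turn": [0,0,0],"fingers": 255},{"delta_pos": [-0.53,-2.44,0],"turn": [0,0,0],"fingers": 255},{"delta_pos": [-0.85,-3.9,0],"turn": [0,0,0],"fingers": 255},{"delta_pos": [-1.17,-5.4,0],"turn": [0,0,0],"fingers": 255},{"delta_pos": [-1.49,-6.8,0],"turn": [0,0,0],"fingers": 255},{"delta_pos": [-1.8,-8.3,0],"turn": [0,0,0],"fingers": 255},{"delta_pos": [-2.1,-9.8,0],"turn": [0,0,0],"fingers": 255},{"delta_pos": [-2.45,-11.2,0],"turn": [0,0,0],"fingers": 255},{"delta_pos": [-2.6,-12.2,0],"turn": [0,0,0],"fingers": 255},{"delta_pos": [-2.6,-12.2,0],"turn": [0,0,0],"fingers": 255}]'

```text
clock: 21.7
tool_pos: [0.5545, 0.1129, 0.098]
tool_rot: [0.994, -0.109, -0.0, 0.0]
contact_force: [0.3, 0.4, -0.9]
opening: 0.0078
grip_force: 80.6
```

Run:
```python
from rects import *
s=sense(); t=snapshot('top'); C=cloud(t)
print(s['tool_pos'],s['contact_force'],s['moment'])
for n in ['lip','cassette']:
  for x in pinpoint(n,t)[:1]: print(n,x['conf'],ray(t,x['uv'],.036 if n=='lip' else .01))
e=np.array([.213,.977]); nn=np.array([.977,-.213]); a=C[...,:2]@e; b=C[...,:2]@nn
m=(C[...,2]>.012)&(C[...,2]<.029)&(a>.2)&(a<.385)&(abs(b-.5165)<.035)
q=C[m]; print(rect(q)); A=np.c_[a[m],b[m],np.ones(m.sum())]; print(np.linalg.lstsq(A,q[:,2],rcond=None)[0],np.median(q[:,2]))
```

```text
[0.5545363  0.11293804 0.09799679] [ 0.28249557  0.39356506 -0.85857574] [-0.06267246 -0.00527821 -0.00630828]
lip 0.24 [ 0.43039624 -0.08231005  0.036     ]
cassette 0.69 [0.57370907 0.17084676 0.01      ]
(array([580.5, 225.3]), array([56.6, 40.9]), -11.4)
[0.013534   0.00983825 0.00753778] 0.01699185080851362
```

Call:
move_arm --commands '[{"delta_pos": [0,0,-0.15],"turn": [0,0,0],"fingers": 255},{"delta_pos": [0,0,-0.3],"turn": [0,0,0],"fingers": 255},{"delta_pos": [0,0,-0.3],"turn": [0,0,0],"fingers": 255}]'

```text
clock: 22.15
tool_pos: [0.5551, 0.1147, 0.0956]
tool_rot: [0.994, -0.108, 0.0, -0.0]
contact_force: [-0.6, 0.0, 1.8]
opening: 0.0073
grip_force: 81.1
```

Call:
move_arm --commands '[{"delta_pos": [0,0,-0.1],"turn": [0,0,0],"fingers": 255},{"delta_pos": [0,0,-0.1],"turn": [0,0,0],"fingers": 255}]'

```text
clock: 22.35
tool_pos: [0.5552, 0.1147, 0.0955]
tool_rot: [0.994, -0.108, -0.0, -0.0]
contact_force: [-5.4, 0.4, 10.5]
opening: 0.0074
grip_force: 82.2
```

Call:
move_arm --commands '[{"delta_pos": [0,0,0.05],"turn": [0,0,0],"fingers": 200},{"delta_pos": [0,0,0.05],"turn": [0,0,0],"fingers": 145},{"delta_pos": [0,0,0.05],"turn": [0,0,0],"fingers": 145},{"delta_pos": [0,0,0.05],"turn": [0,0,0],"fingers": 145},{"delta_pos": [0,0,0.05],"turn": [0,0,0],"fingers": 145}]'

```text
clock: 22.85
tool_pos: [0.5548, 0.1142, 0.0945]
tool_rot: [0.994, -0.108, -0.0, -0.0]
contact_force: [-0.4, -0.0, -0.5]
opening: 0.0371
grip_force: 0.0
```

Call:
move_arm --commands '[{"delta_pos": [0,0,3],"turn": [0,0,0],"fingers": 145},{"delta_pos": [0,0,8],"turn": [0,0,8],"fingers": 100},{"delta_pos": [1.3,5.9,12],"turn": [0,0,16],"fingers": 0},{"delta_pos": [1.3,5.9,12],"turn": [0,0,24],"fingers": 0},{"delta_pos": [1.3,5.9,12],"turn": [0,0,32],"fingers": 0},{"delta_pos": [1.3,5.9,12],"turn": [0,0,40],"fingers": 0},{"delta_pos": [1.3,5.9,12],"turn": [0,0,48],"fingers": 0},{"delta_pos": [1.3,5.9,12],"turn": [0,0,56],"fingers": 0},{"delta_pos": [1.3,5.9,12],"turn": [0,0,64],"fingers": 0},{"delta_pos": [1.3,5.9,12],"turn": [0,0,72],"fingers": 0},{"delta_pos": [1.3,5.9,12],"turn": [0,0,80],"fingers": 0},{"delta_pos": [1.3,5.9,12],"turn": [0,0,88],"fingers": 0}]'

```text
clock: 24.05
tool_pos: [0.5678, 0.1732, 0.2146]
tool_rot: [0.788, 0.615, -0.0, -0.0]
contact_force: [0.3, -0.4, 0.4]
opening: 0.0855
grip_force: 0.0
```

Call:
move_arm --commands '[{"delta_pos": [0,0,0],"turn": [0,0,2],"fingers": 0}]'

```text
clock: 24.15
tool_pos: [0.5678, 0.1732, 0.2145]
tool_rot: [0.778, 0.628, -0.0, -0.0]
contact_force: [0.3, 0.0, -0.2]
opening: 0.0856
grip_force: 0.0
```

Run:
```python
from rects import *
s=sense(); p=snapshot('wrist'); C=cloud(p,s); save(p,'w6.png')
print(s['tool_pos'],s['tool_rot'],s['opening'])
for n in ['cassette','lip']:
  for x in pinpoint(n,p)[:1]: print(n,x['conf'],np.round(x['uv']),ray(p,x['uv'],.034 if n=='lip' else .0,s))
for x in masks_of('cassette',p)[:1]:
  q=C[x['region']]; print('all',rect(q[q[:,2]>.012]),'body',rect(q[abs(q[:,2]-.018)<.005]),'plate',rect(q[q[:,2]>.028]))
t=snapshot('top'); C=cloud(t)
for x in masks_of('case',t)[:4]:
  q=C[x['region']]; print(x['conf'],np.median(q,0))
```

```text
[0.5677849  0.17320881 0.21453174] [ 7.78361445e-01  6.27816413e-01 -8.80962967e-05 -6.28100369e-05] 0.08562197646016587
cassette 0.91 [322. 174.] [0.57181425 0.18200331 0.        ]
all (array([571.1, 178.6]), array([151.4,  63.5]), 76.0) body (array([571.2, 181.4]), array([131.3,  63. ]), 76.8) plate (array([569.1, 179.1]), array([151.6,  62.9]), 77.6)
0.75 [ 0.6517378  -0.03676317  0.0346228 ]
0.71 [0.40900049 0.50272242 0.03411174]
0.57 [0.21366431 0.36210121 0.0340229 ]
```

View pics/w6.png

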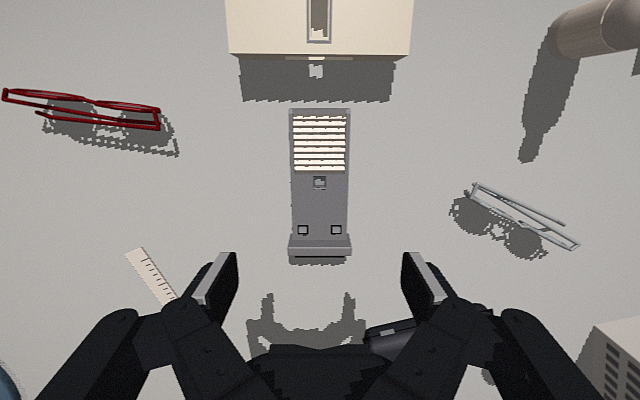

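Call:
move_arm --commands '[{"delta_pos": [0.15,-0.1,-4],"turn": [0,0,0],"fingers": 0},{"delta_pos": [0.15,-0.1,-8],"turn": [0,0,0],"fingers": 0},{"delta_pos": [0.15,-0.1,-11],"turn": [0,0,0],"fingers": 0},{"delta_pos": [0.15,-0.1,-12],"turn": [0,0,0],"fingers": 0},{"delta_pos": [0.15,-0.1,-13],"turn": [0,0,0],"fingers": 0},{"delta_pos": [0.15,-0.1,-13],"turn": [0,0,0],"fingers": 0}]'

```text
clock: 25.05
tool_pos: [0.5695, 0.1723, 0.0847]
tool_rot: [0.779, 0.627, -0.0, -0.0]
contact_force: [-0.3, 0.1, -0.5]
opening: 0.0854
grip_force: 0.0
```

Call:
move_arm --commands '[{"delta_pos": [0,0,-0.9],"turn": [0,0,0],"fingers": 0},{"delta_pos": [0,0,-0.9],"turn": [0,0,0],"fingers": 0},{"delta_pos": [0,0,-0.9],"turn": [0,0,0],"fingers": 50},{"delta_pos": [0,0,-0.9],"turn": [0,0,0],"fingers": 160},{"delta_pos": [0,0,-0.9],"turn": [0,0,0],"fingers": 160},{"delta_pos": [0,0,-0.9],"turn": [0,0,0],"fingers": 160},{"delta_pos": [0,0,-0.9],"turn": [0,0,0],"fingers": 160},{"delta_pos": [0,0,-0.9],"turn": [0,0,0],"fingers": 160}]' --squeeze 50

```text
clock: 25.85
tool_pos: [0.5701, 0.1723, 0.0767]
tool_rot: [0.779, 0.627, 0.001, 0.0]
contact_force: [0.1, -0.7, 5.2]
opening: 0.054
grip_force: 54.4
```

Call:
move_arm --commands '[{"delta_pos": [0,0,1],"turn": [0,0,0],"fingers": 160},{"delta_pos": [0,0,3],"turn": [0,0,0],"fingers": 160},{"delta_pos": [0,0,6],"turn": [0,0,0],"fingers": 160},{"delta_pos": [0,0,10],"turn": [0,0,0],"fingers": 160},{"delta_pos": [0,0,13],"turn": [0,0,0],"fingers": 160},{"delta_pos": [0,0,13],"turn": [0,0,0],"fingers": 160}]'

```text
clock: 26.45
tool_pos: [0.5716, 0.1726, 0.2111]
tool_rot: [0.779, 0.627, 0.004, 0.003]
contact_force: [0.3, -0.0, -1.7]
opening: 0.0547
grip_force: 53.7
```

Call:
move_arm --commands '[{"delta_pos": [0.2,-3,0],"turn": [0,0,2],"fingers": 160},{"delta_pos": [0.4,-7,0],"turn": [0,0,4],"fingers": 160},{"delta_pos": [0.6,-11,0],"turn": [0,0,6],"fingers": 160},{"delta_pos": [0.8,-15,0],"turn": [0,0,8],"fingers": 160},{"delta_pos": [1,-19,0],"turn": [0,0,10],"fingers": 160},{"delta_pos": [1,-23,0],"turn": [0,0,12],"fingers": 160},{"delta_pos": [1,-27,0],"turn": [0,0,14.2],"fingers": 160},{"delta_pos": [1,-31,0],"turn": [0,0,14.2],"fingers": 160},{"delta_pos": [1,-35,0],"turn": [0,0,14.2],"fingers": 160},{"delta_pos": [1,-39,0],"turn": [0,0,14.2],"fingers": 160},{"delta_pos": [1,-43,0],"turn": [0,0,14.2],"fingers": 160},{"delta_pos": [1,-46,0],"turn": [0,0,14.2],"fingers": 160}]'

```text
clock: 27.65
tool_pos: [0.5782, -0.2896, 0.2038]
tool_rot: [0.696, 0.718, -0.0, -0.001]
contact_force: [0.5, 0.7, -0.1]
opening: 0.0547
grip_force: 53.6
```

Run:
```python
from rects import *
s=sense(); p=snapshot('wrist'); C=cloud(p,s); save(p,'w7.png')
print(s['tool_pos'],s['tool_rot'],s['opening'],s['grip_force'])
for x in pinpoint('compartment',p)[:2]: print(x['conf'],np.round(x['uv']),ray(p,x['uv'],.004,s))
m=(abs(C[...,2]-.045)<.004)&(p['range_z']>0)&(C[...,1]<-.15); q=C[m]; print(rect(q))
t=snapshot('top')
for x in pinpoint('compartment',t)[:1]: print(x['conf'],np.round(x['uv']),ray(t,x['uv'],.004))
```

```text
[ 0.57816303 -0.28955514  0.20375756] [ 6.96392015e-01  7.17660108e-01 -3.21989361e-04 -1.42365584e-03] 0.054668187415258494 53.61915707588196
(array([ 603.2, -284.3]), array([570.7, 222.5]), -5.5)
0.66 [453. 163.] [ 0.58014325 -0.29056201  0.004     ]
```

View pics/w7.png

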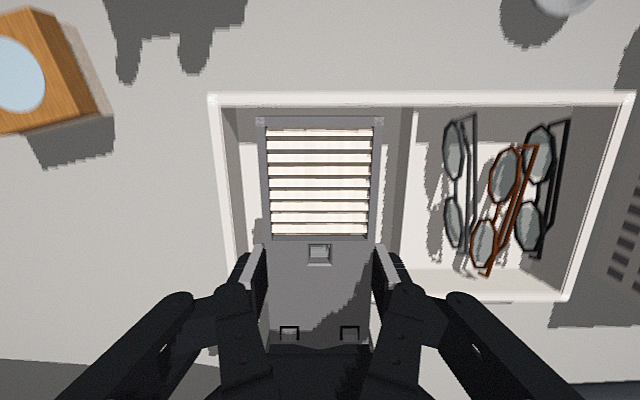

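Call:
move_arm --commands '[{"delta_pos": [0.1,-0.7,-1],"turn": [0,0,0],"fingers": 160},{"delta_pos": [0.1,-0.7,-4],"turn": [0,0,0],"fingers": 160},{"delta_pos": [0.1,-0.7,-7],"turn": [0,0,0],"fingers": 160},{"delta_pos": [0.1,-0.7,-9.5],"turn": [0,0,0],"fingers": 160},{"delta_pos": [0.1,-0.7,-11],"turn": [0,0,0],"fingers": 160},{"delta_pos": [0.1,-0.7,-11.5],"turn": [0,0,0],"fingers": 160},{"delta_pos": [0.1,-0.7,-11.5],"turn": [0,0,0],"fingers": 160}]'

```text
clock: 28.55
tool_pos: [0.5803, -0.2943, 0.0902]
tool_rot: [0.696, 0.718, -0.0, -0.0]
contact_force: [0.1, -0.0, -2.1]
opening: 0.0548
grip_force: 53.6
```

Now 9.5 mm above the floor; lower gently.

Call:
move_arm --commands '[{"delta_pos": [0,-0.1,-0.4],"turn": [0,0,0],"fingers": 160},{"delta_pos": [0,-0.1,-0.7],"turn": [0,0,0],"fingers": 160},{"delta_pos": [0,-0.1,-0.85],"turn": [0,0,0],"fingers": 160},{"delta_pos": [0,-0.1,-0.95],"turn": [0,0,0],"fingers": 160},{"delta_pos": [0,-0.1,-0.95],"turn": [0,0,0],"fingers": 160}]'

```text
clock: 29.05
tool_pos: [0.5804, -0.2958, 0.0813]
tool_rot: [0.696, 0.718, -0.0, 0.0]
contact_force: [-0.1, -0.6, -2.3]
opening: 0.0546
grip_force: 53.6
```

Call:
move_arm --commands '[{"delta_pos": [0,0,-0.1],"turn": [0,0,0],"fingers": 160},{"delta_pos": [0,0,-0.15],"turn": [0,0,0],"fingers": 160},{"delta_pos": [0,0,-0.15],"turn": [0,0,0],"fingers": 160}]'

```text
clock: 29.35
tool_pos: [0.5806, -0.2959, 0.0807]
tool_rot: [0.696, 0.718, -0.0, 0.0]
contact_force: [-2.0, 1.8, 5.8]
opening: 0.0542
grip_force: 54.3
```

Call:
move_arm --commands '[{"delta_pos": [0,0,0],"turn": [0,0,0],"fingers": 70},{"delta_pos": [0,0,0],"turn": [0,0,0],"fingers": 20},{"delta_pos": [0,0,0],"turn": [0,0,0],"fingers": 20},{"delta_pos": [0,0,0],"turn": [0,0,0],"fingers": 20},{"delta_pos": [0,0,2],"turn": [0,0,0],"fingers": 20},{"delta_pos": [0,0,6],"turn": [0,0,0],"fingers": 20},{"delta_pos": [0,0,11],"turn": [0,0,0],"fingers": 20},{"delta_pos": [0,0,16],"turn": [0,0,0],"fingers": 20},{"delta_pos": [0,0,18],"turn": [0,0,0],"fingers": 20},{"delta_pos": [0,0,18],"turn": [0,0,0],"fingers": 20}]'

```text
clock: 30.35
tool_pos: [0.582, -0.2969, 0.265]
tool_rot: [0.696, 0.718, 0.001, 0.005]
contact_force: [-0.2, 0.8, -0.1]
opening: 0.0785
grip_force: 0.0
```

Run:
```python
from rects import *
s=sense(); p=snapshot('wrist'); C=cloud(p,s)
print(s['clock'],s['tool_pos'],s['opening'])
for x in pinpoint('cassette',p)[:1]: print('origin',x['conf'],ray(p,x['uv'],.004,s))
for x in masks_of('cassette',p)[:1]:
  q=C[x['region']]; q=q[abs(q[:,2]-.022)<.004]; print(rect(q)); print(np.linalg.lstsq(np.c_[q[:,:2],np.ones(len(q))],q[:,2],rcond=None)[0],np.median(q[:,2]))
t=snapshot('top'); C=cloud(t)
m=(C[...,2]>.1)&(C[...,2]<.13)&(abs(C[...,0]-.435)<.025)&(abs(C[...,1]+.09)<.025); print('pintool top',m.sum(),np.median(C[m],0))
for x in masks_of('case',t)[:3]: print('case',np.median(C[x['region']],0))
```

```text
30.35 [ 0.58198252 -0.29687291  0.265     ] 0.07852893084051887
origin 0.62 [ 0.65513098 -0.29209451  0.004     ]
(array([ 579.6, -286.7]), array([130.4,  61.4]), -88.0)
[-0.00034159 -0.02402621  0.01463094] 0.021739054076600817
pintool top 47 [ 0.43495018 -0.08777862  0.11338667]
case [0.40883347 0.5029861  0.03440015]
case [0.21391658 0.36197325 0.03413962]
case [ 0.65316785 -0.03674125  0.03477941]
```

```bash
python3 -c "
from station import *
print(job_done())"
```

```text
the job is handed in; nothing more can be done
None
```

I completed every step and handed the job in at about 30 s of the 72 s allowed; the hand-in gave no verdict. In the last camera check the cassette lay flat in the near compartment, 6–8 mm from its centre. The pin tool stood upright in its stand, and the case lay on the desk at about x 0.65, y -0.04, well clear of the slide.

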